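# Hang the core rod in the casting mould

### The job

Set up the wax casting stand: take the long core rod out of the wooden block, thread it from above down through the upper guide and then the lower guide of the stand without forcing it, and keep holding it upright in both guides with its tip about half-way down inside the mould, the collar clear above the upper guide and the tip clear of the mould's floor and walls. Finish while still holding the rod there: do not let go of it. Leave the short rod in the block, and leave the mould and everything else on the bench where they are.

Things in the scene. Friction and masses are not known exactly. Their poses are not given: they have to be found in the camera images.
- core_rod_grip (a point): Middle of the long core rod's handle (loose, 0.12 kg, round), about 153 mm above the bench at the start; the rod stands upright in a hole of the block. z runs up the rod. Pale wood handle 20 mm wide, 20 mm below to 20 mm above this point; under it a steel collar 26 mm wide, underside 25 mm below this point; then a steel shaft 12 mm wide down to the tip, 143 mm below this point.
- core_rod_tip (a point): Tip (lower end) of the long core rod's shaft; z axis up along the rod. The last 7 mm of the 118 mm shaft taper to a flat tip 6 mm wide. It stands 10 mm above the bench at the start, at the bottom of the hole.
- rod_block: Wooden block, fixed, 60 mm (its x) by 150 mm (its y) by 50 mm high, origin at the centre of its underside. Two round vertical holes, 13 mm wide and 40 mm deep, at its y = +45 mm and -45 mm; one holds the long core rod, the other the short rod (which is which varies). The long rod must rise 40 mm to leave its hole.
- short_rod: Short rod, like the core rod but with a shaft of only 62 mm; its handle's top is 117 mm above the bench where the long rod's is 173 mm. Loose, stands in the other hole; to be left there. Origin at its tip, z up along it.
- stand: Steel casting stand, fixed. Origin on the bench on the common vertical axis of its two guide rings; z up. Foot plate 6 mm thick, x -50 to +70 mm, y -50 to +50 mm. Column at x = +58 mm, 132 mm high (nothing is higher), with two arms that end in the rings, one above the other. Each ring: 18 mm high, bore 16 mm wide, its upper 9 mm flaring to a mouth 26 mm wide.
- upper_guide (a point): Centre of the mouth (top) of the upper guide ring, 130 mm above the bench; the ring reaches down to 112 mm.
- lower_guide (a point): Centre of the underside of the lower guide ring, 58 mm above the bench, straight below the upper guide; the mouth (top) of this ring is at 76 mm.
- mould: Open round aluminium mould, empty, loose, 0.2 kg, on the foot plate under the guides, its axis within 2 mm of theirs. 45 mm high, 62 mm wide at the rim, 52 mm at the foot, wall 3 mm. Origin at the centre of its underside, 6 mm above the bench: its inner floor is 10 mm and its rim 51 mm above the bench.
- dull_tin: Bystander: dull grey open tin of set wax, 89 mm wide, 75 mm high, loose. Origin at the centre of its underside.
- lump: Bystander: small lump of wax, 22 x 19 x 15 mm, loose. Origin at the centre of its underside.
- wax_tin: Bystander: small open tin of set wax, 58 mm wide, 50 mm high, loose. Origin at the centre of its underside.
Not all that is in view belongs to the job. What is shaped like the part that bears core_rod_grip but orange is not meant.

How it is judged:
By the outcome, as a careful person would: the job done as asked, in the order asked, and still so for the second after the job is handed in, while the arm keeps its last pose, push and grip.
It also fails if it takes over 51 s, if anything falls off the work surface, if the arm or the gripper's body presses on something with over 40 N, if the wrist force passes 120 N, or if a joint passes its speed limit or range.

### The arm

A 7-joint arm with a two-finger parallel gripper is mounted at the origin on the work surface; the furniture and walls round the work are solid. World frame = base frame: x ahead of the robot, y to its left, z up, the work surface at z = 0. Lengths are in mm, angles in rad, forces in N, time in s.
With the tool pointing down it reaches from about 425 to 825 mm from the base axis. Payload 3.6 kg.
Tool frame: the origin (TCP) lies between the finger pads; the fingertips stand 11 mm ahead of it and the grasp point (between the pads) lies 8 mm behind it; x points along the fingers, y is the direction in which the jaws open and shut, and the axes are right-handed (so a half turn about x gives the same grasp; the last joint's range is limited). The gripper opens to 93 mm and grips with 3 to 60 N. Pads are 15 mm wide; open, the fingers measure 128 mm over their backs; the gripper's body (75 mm by 188 mm) begins 65 mm behind the grasp point.
Start: joints at [-1.246, 0.615, -0.013, 1.423, 0.008, 1.103, -0.04], TCP at [223.336, 610.394, 199.44] pointing down, gripper open.
Joint ranges: [-3.12, 3.12], [-0.3, 2.06], [-1.34, 1.32], [0.26, 2.42], [-1.36, 4.5], [0.01, 1.98], [-2.84, 2.84]. Speed limits (rad/s): [2.79, 2.79, 3.14, 3.14, 3.14, 3.14, 3.14].

### API

Orientations are given as a unit quaternion [x, y, z, w].
In Python, from cell import bot gives the robot as it stands.
- The arm moves only by the shell command python3 -m crank 'ROWS' [FORCE]. ROWS is JSON, a list of rows, each a list of 3 entries, a list of its own where there are three numbers: the finger opening in m, from 0 to 0.093, then the shift along the tool's x, y, z in m, then the turn about the tool's x in rad. In form: [[gripper, [tx, ty, tz], turn], ...]. A call has 1 to 20 rows; each row is the pose to reach, as a shift and turn from the pose measured when the call began, along the tool's axes at that moment; what a row does not reach only later rows make up. A row lasts 1/10 s, in which the tool goes at most 50 mm and 8.59 degrees, less where a joint would pass 70% of its speed; a pose out of reach is approached as far as the arm can. A call with a gripper value outside its range is refused whole. The fingers move at their own pace and stop on an object; FORCE is the grip in N (left out, the last holds). Time passes only in rows, so rows that repeat a pose let the fingers close. It gives the time, the measured TCP pose, the force and the opening at its end, in the units of the state.
- bot.get_obs(): the state, without advancing time (a new reading comes with each control period).
- bot.camera(name): name is "scene" or "top" or "wrist"; returns (picture, depth): 480x640x3 uint8, red, green, blue; 480x640 float32, mm along the optical axis (not along the pixel's ray), 0 where there is no reading.
- bot.get_calibration(name): a dict with "fx", "fy", "cx", "cy" (pixels), "rvec" (rotation vector, rad) and "tvec" (3), from world to camera coordinates, as OpenCV has them. Camera axes: x right, y down, z forward; pixel columns grow to the right and rows downward; lengths in mm; the calibration is good to about 2 mm. A picture is of the moment at which its call begins: read the wrist's pose just before it. get_calibration takes no time and is no camera call; for the wrist camera it gives the pose at the moment of the call.
- bot.sign_off(): hands the job in, once; it reports no verdict.
The state is a dict: "time_s": time; "joint_pos": joint angles; "qd": joint speeds; "joint_efforts": joint torques, N m; "tool_pos": TCP position; "orientation": TCP orientation; "ft_force": force on the tool from outside, world axes, zero at the start; "moment": the same for the moment, N m; "width": opening from 0.0 (shut) to 1.0 (fully open).
Only numpy, scipy, OpenCV 4.12 (cv2) and the standard library are available. Lean on these libraries where they do the work, as an engineer would, in place of code of your own. Each camera call takes 0.05 s, during which the arm holds its last target. There are 200 camera calls.

## Working session

There is one attempt and no reset: what is moved stays moved. The work goes in short steps, Python scripts to look and compute and a shell command to move; the robot and the scene stay as the last step left them, time stands still between calls to the robot, and variables do not carry over. Pictures are saved under pics/ and viewed, about 8 in all and at most 12, crops included, and the job is handed in when it is done.

```bash
ls; mkdir -p pics; cat > h.py <<'E'
import numpy as np,cv2
from cell import bot
from scipy.spatial.transform import Rotation as R
def snap(name,fn,crop=None,s=1):
    c=bot.get_calibration(name); im,d=bot.camera(name)
    np.savez('pics/'+fn+'.npz',im=im,d=d,**{k:np.array(c[k]) for k in c})
    o=im[:,:,::-1]
    if crop: u0,v0,u1,v1=crop; o=o[v0:v1,u0:u1]
    cv2.imwrite('pics/'+fn+'.png',cv2.resize(o,None,fx=s,fy=s,interpolation=cv2.INTER_CUBIC))
class V:
    def __init__(s,fn):
        z=np.load('pics/'+fn+'.npz'); s.im,s.d=z['im'],z['d']; s.K=[float(z[k]) for k in('fx','fy','cx','cy')]
        s.R=cv2.Rodrigues(z['rvec'].astype(float))[0]; s.t=z['tvec'].astype(float).ravel(); s.C=-s.R.T@s.t
    def ray(s,u,v):
        fx,fy,cx,cy=s.K; return s.R.T@np.array([(u-cx)/fx,(v-cy)/fy,1.])
    def at_z(s,u,v,z):
        r=s.ray(u,v); return s.C+r*(z-s.C[2])/r[2]
    def dep(s,u,v): return s.C+s.ray(u,v)*s.d[v,u]
    def pix(s,p):
        q=s.R@np.array(p)+s.t; fx,fy,cx,cy=s.K; return fx*q[0]/q[2]+cx,fy*q[1]/q[2]+cy
    def cloud(s):
        v,u=np.mgrid[:480,:640]; fx,fy,cx,cy=s.K
        r=np.stack([(u-cx)/fx,(v-cy)/fy,np.ones_like(u,float)],-1)*s.d[...,None]
        return (r-s.t)@s.R
E
python3 - <<'E'
from h import *
np.set_printoptions(precision=1,suppress=True)
for n in('scene','top','wrist'):
    snap(n,n+'0'); v=V(n+'0'); print(n,v.C,v.R[2],v.K[0])
o=bot.get_obs(); print(o); print(R.from_quat(o['orientation']).as_matrix())
a=[cv2.imread(f'pics/{n}0.png') for n in('top','scene')]
cv2.imwrite('pics/both.png',cv2.resize(np.vstack(a),(400*1,600)))
E
```

```text
pics
scene [-360.4 -628.3  859.5] [ 0.6  0.5 -0.6] 575.7546658990573
top [ 297.9   10.5 1318.8] [ 0.2 -0.  -1. ] 529.6617579996151
wrist [161.5 634.1 383.2] [ 0.2 -0.1 -1. ] 401.19354167022516
{'time_s': 0.15, 'joint_pos': array([-1.2,  0.6, -0. ,  1.4,  0. ,  1.1, -0. ]), 'qd': array([-0., -0., -0., -0.,  0., -0.,  0.]), 'joint_efforts': array([  0. , -45.9,   0.2, -16.6,  -0.1,   0. ,   0. ]), 'tool_pos': array([223.1, 609.8, 198.6]), 'orientation': array([ 0.1,  0.7, -0.1,  0.7]), 'ft_force': array([ 0.1,  0.3, -0.7]), 'moment': array([-0.,  0.,  0.]), 'width': 1.0017886564241705}
[[-0.   0.3  0.9]
 [-0.   0.9 -0.3]
 [-1.  -0.   0. ]]
```

View pics/top0.png

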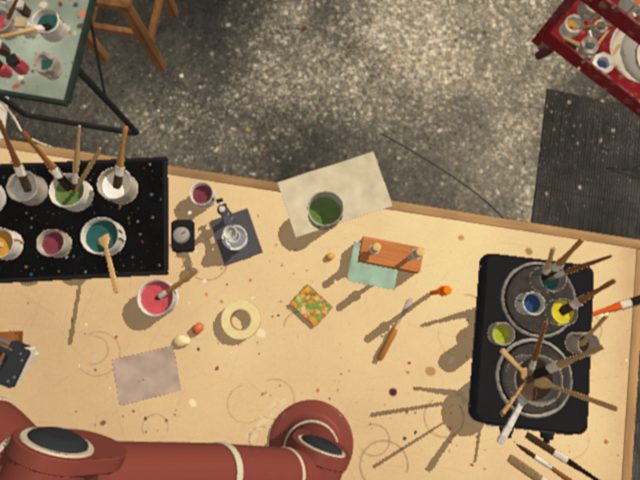

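View pics/scene0.png

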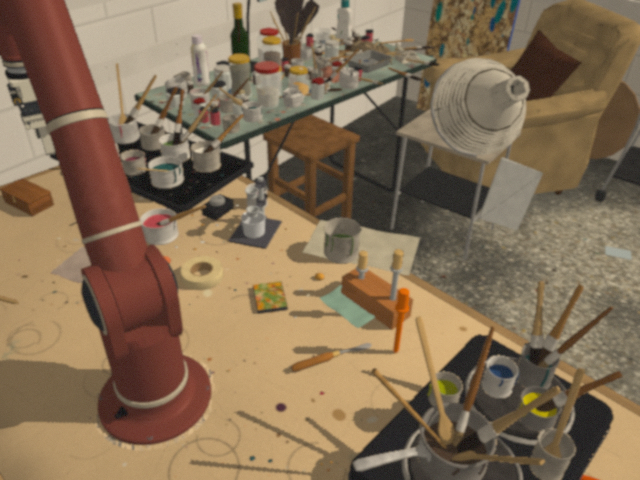

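The top view shows the stand at (235,235) with its column near (222,208) and the block at (390,255). The scene view shows the rods at (362,262) and (397,270), with the right one looking longer, and an orange decoy at (400,320). Next I'll enlarge both.

```bash
python3 - <<'E'
from h import *
t=V('top0').im[:,:,::-1]; s=V('scene0').im[:,:,::-1]
f=lambda im,u,v,w,h:cv2.resize(im[v:v+h,u:u+w],None,fx=5,fy=5,interpolation=cv2.INTER_CUBIC)
a=np.hstack([f(t,200,190,75,60),f(t,345,230,85,60)])
b=np.hstack([f(s,220,175,75,60),f(s,335,240,85,60)])
cv2.imwrite('pics/crop1.png',np.vstack([a,b]))
np.set_printoptions(precision=0,suppress=True)
v=V('top0')
for u,w,z in[(235,235,6),(222,208,132),(375,247,117),(413,255,173),(325,210,75),(331,257,10),(447,290,0)]: print(u,w,v.at_z(u,w,z),v.dep(u,w))
v=V('scene0')
for u,w in[(397,256),(362,256),(254,213)]: print(u,w,v.dep(u,w))
E
```

```text
235 235 [493. 203.   6.] [475. 185. 129.]
222 208 [536. 218. 132.] [535. 217. 134.]
375 247 [ 458. -134.  117.] [ 458. -134.  116.]
413 255 [ 435. -211.  173.] [ 440. -219.  131.]
325 210 [549. -18.  75.] [560. -20.  24.]
331 257 [444. -38.  10.] [444. -38.  14.]
447 290 [ 371. -329.    0.] [ 361. -286.  167.]
397 256 [ 435. -229.  167.]
362 256 [ 450. -141.  114.]
254 213 [475. 188.  68.]
```

View pics/crop1.png

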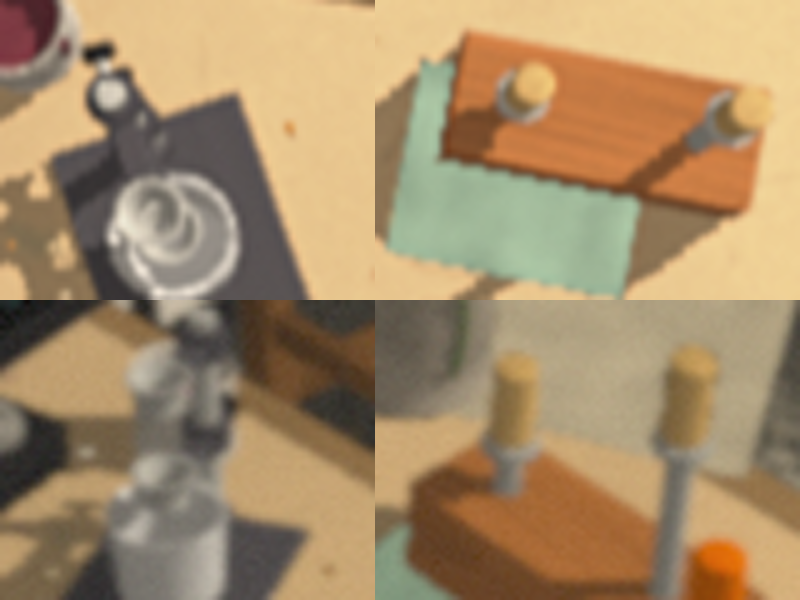

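```bash
cat >> h.py <<'E'
def shift(p):
    "tool-axis shift (m) from measured pose to world TCP p (mm)"
    o=bot.get_obs(); return R.from_quat(o['orientation']).inv().apply(np.array(p)-o['tool_pos'])/1000
E
python3 - <<'E'
from h import *
np.set_printoptions(precision=4,suppress=True)
v=V('top0'); print('rod',v.at_z(421,251.4,173)); 
u,w=200+158/5,190+210/5; print('ring',v.at_z(u,w,130))
r=v.at_z(u,w,130)
print(R.from_quat(bot.get_obs()['orientation']).as_matrix())
print(shift([r[0],r[1],260]), shift([223,610,330]))
E
```

```text
rod [ 443.5753 -228.2595  173.    ]
ring [481.3043 193.2219 130.    ]
[[-0.0006  0.3435  0.9391]
 [-0.0018  0.9391 -0.3435]
 [-1.     -0.0019  0.    ]]
[-0.0608 -0.3027  0.3856] [-0.1314 -0.0001 -0.0002]
```

```bash
python3 -m crank '[[0.093,[-0.05,0,0],0],[0.093,[-0.1,0,0],0],[0.093,[-0.1,-0.303,0.386],0],[0.093,[-0.1,-0.303,0.386],0],[0.093,[-0.1,-0.303,0.386],0],[0.093,[-0.1,-0.303,0.386],0],[0.093,[-0.1,-0.303,0.386],0],[0.093,[-0.1,-0.303,0.386],0],[0.093,[-0.1,-0.303,0.386],0],[0.093,[-0.1,-0.303,0.386],0],[0.093,[-0.1,-0.303,0.386],0],[0.093,[-0.1,-0.303,0.386],0],[0.093,[-0.1,-0.303,0.386],0],[0.093,[-0.061,-0.303,0.386],0],[0.093,[-0.061,-0.303,0.386],0],[0.093,[-0.061,-0.303,0.386],0]]'
python3 - <<'E'
from h import *
np.set_printoptions(precision=4,suppress=True)
o=bot.get_obs();print(o['time_s'],o['tool_pos'],o['joint_pos'],o['ft_force'],np.abs(o['qd']).max())
snap('wrist','w_stand'); v=V('w_stand'); print(v.pix([481,193,130]),v.pix([481,193,76]),v.C)
E
```

```text
time_s: 1.75
tool_pos: [480.8, 193.4, 260.0]
orientation: [0.122, 0.697, -0.124, 0.696]
ft_force: [-0.2, 0.8, 0.7]
width: 0.998
1.75 [480.8154 193.3997 260.0322] [-0.5081  0.3532  0.1166  1.7078 -0.0442  1.0864  0.8435] [-0.2152  0.7673  0.6817] 0.043878023980665454
(np.float64(321.9562665475434), np.float64(221.39371727015833)) (np.float64(322.3324040757066), np.float64(209.46987247170478)) [419.5174 217.6957 444.9663]
```

View pics/w_stand.png

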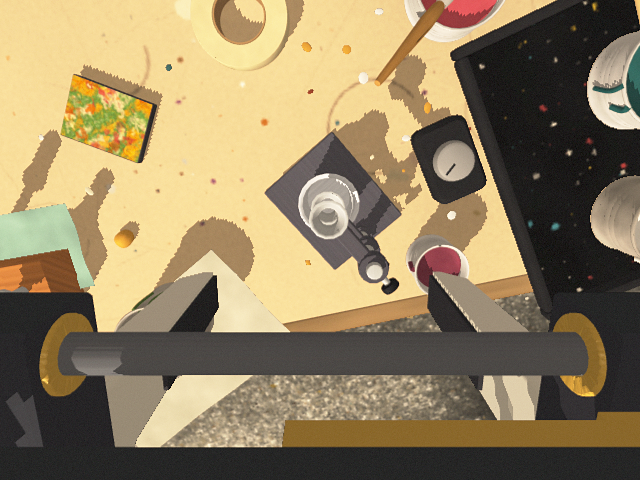

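The wrist view shows the upper guide at about (328,216), with its column top at (373,268). I'll fit the ring from depth and an enlarged crop, and work out the next move.

```bash
python3 - <<'E'
from h import *
np.set_printoptions(precision=4,suppress=True)
v=V('w_stand'); P=v.cloud(); near=np.hypot(P[...,0]-481,P[...,1]-193)<30
m=near&(P[...,2]>122)&(P[...,2]<140)
vv,uu=np.nonzero(m); print(len(vv),uu.min(),uu.max(),vv.min(),vv.max())
q=P[m]; print(np.median(q[:,2]),q.min(0),q.max(0))
sel=m&(P[...,2]>126); c=max(cv2.findContours(sel.astype(np.uint8),0,2)[0],key=cv2.contourArea); print(cv2.minEnclosingCircle(c),cv2.fitEllipse(c))
o=v.im[160:290,270:400,::-1].copy()
cv2.imwrite('pics/crop2.png',cv2.resize(o,None,fx=4.6,fy=4.6,interpolation=cv2.INTER_CUBIC))
print(shift([443.6,-228.3,260]))
E
```

```text
873 309 351 200 238
128.29814027269904 [464.9966 182.398  122.0007] [503.9957 213.8882 130.9964]
((328.16766357421875, 219.01846313476562), 19.85856819152832) ((328.0849304199219, 218.87240600585938), (37.79840850830078, 38.51567840576172), 64.18141174316406)
[ 0.0016 -0.4095  0.1087]
```

View pics/crop2.png

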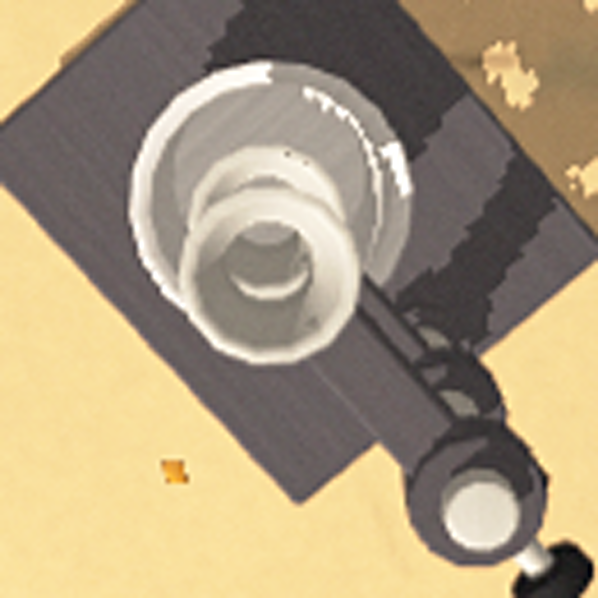

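The crop puts the upper mouth centre at (270,274), which is full-image (328.3,219.1) and matches the depth contour. Next I go over the long rod.

```bash
python3 -c "
from h import *
v=V('w_stand'); print('ring',v.at_z(328.2,219.1,130), 'top',V('top0').at_z(231.6,232,130))
print('mould rim',v.at_z(270+270/4.6-.5,160+195/4.6-.5,51))"
python3 -m crank '[[0.093,[0,-0.409,0.109],0],[0.093,[0,-0.409,0.109],0],[0.093,[0,-0.409,0.109],0],[0.093,[0,-0.409,0.109],0],[0.093,[0,-0.409,0.109],0],[0.093,[0,-0.409,0.109],0],[0.093,[0,-0.409,0.109],0],[0.093,[0,-0.409,0.109],0],[0.093,[0,-0.409,0.109],0],[0.093,[0,-0.409,0.109],0],[0.093,[0,-0.409,0.109],0],[0.093,[0,-0.409,0.109],0]]'
python3 - <<'E'
from h import *
np.set_printoptions(precision=4,suppress=True)
o=bot.get_obs();print(o['tool_pos'],o['joint_pos'])
snap('wrist','w_rod'); v=V('w_rod'); print(v.pix([443.6,-228.3,173]))
P=v.cloud(); m=(np.hypot(P[...,0]-443.6,P[...,1]+228.3)<25)&(P[...,2]>166)&(P[...,2]<180)
c=max(cv2.findContours(m.astype(np.uint8),0,2)[0],key=cv2.contourArea); (x,y),r=cv2.minEnclosingCircle(c); print(x,y,r,cv2.fitEllipse(c),v.at_z(x,y,173))
E
```

```text
ring [480.95147687 198.34104277 130.        ] top [481.30434337 193.22185604 130.        ]
mould rim [480.00716883 199.40177502  51.        ]
time_s: 3.0
tool_pos: [445.2, -225.8, 262.1]
orientation: [0.122, 0.696, -0.122, 0.697]
ft_force: [-0.1, -0.0, 0.4]
width: 1.004
[ 445.1878 -225.7673  262.1339] [ 0.2132  0.3246  0.2913  1.7599 -0.1049  1.0709  1.7656]
(np.float64(317.4646663999161), np.float64(231.69522538785927))
321.5750427246094 229.78697204589844 14.02550220489502 ((321.64337158203125, 229.77076721191406), (26.828115463256836, 27.210243225097656), 29.429643630981445) [ 443.2859 -225.1169  173.    ]
```

View pics/w_rod.png

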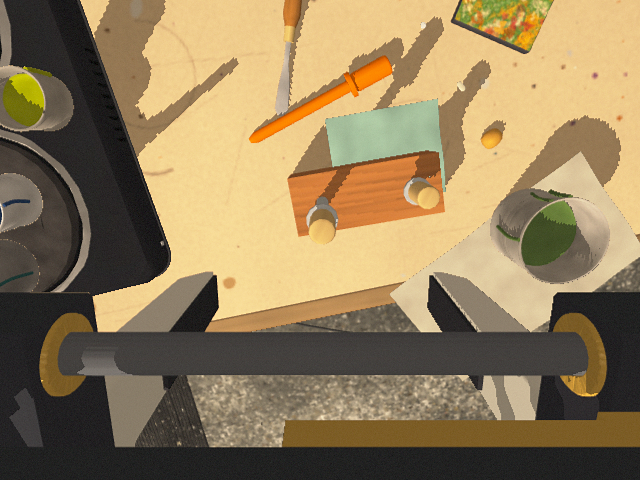

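Wrist view: the long rod's handle top is at (321,230), the short rod's at (428,194), and the orange decoy lies flat on the bench. I'll descend next.

```bash
python3 -c "
from h import *
print(shift([443.3,-225.1,147]))"
```

```text
[ 1.14987715e-01 -6.33461653e-06 -2.00140791e-03]
```

```bash
python3 -m crank '[[0.093,[0.03,0,-0.002],0],[0.07,[0.06,0,-0.002],0],[0.06,[0.09,0,-0.002],0],[0.05,[0.115,0,-0.002],0],[0.05,[0.115,0,-0.002],0],[0.05,[0.115,0,-0.002],0]]' 30
python3 - <<'E'
from h import *
np.set_printoptions(precision=2,suppress=True)
snap('wrist','w_pre'); v=V('w_pre'); P=v.cloud(); m=(np.hypot(P[...,0]-443.6,P[...,1]+225)<25)&(P[...,2]>166)&(P[...,2]<180)
c=max(cv2.findContours(m.astype(np.uint8),0,2)[0],key=cv2.contourArea); (x,y),r=cv2.minEnclosingCircle(c); print(x,y,r,v.at_z(x,y,173),bot.get_obs()['tool_pos'])
E
```

```text
time_s: 3.65
tool_pos: [444.0, -224.2, 147.5]
orientation: [0.121, 0.696, -0.121, 0.697]
ft_force: [-0.4, -0.2, 0.7]
width: 0.617
318.7872314453125 293.3351135253906 23.053192138671875 [ 442.57 -224.48  173.  ] [ 444.5  -224.81  148.21]
```

```bash
python3 -m crank '[[0.03,[0.001,0,-0.001],0],[0.015,[0.001,0,-0.001],0],[0.01,[0.001,0,-0.001],0],[0.01,[0.001,0,-0.001],0],[0.01,[0.001,0,-0.001],0],[0.01,[0.001,0,-0.001],0],[0.01,[0.001,0,-0.001],0],[0.01,[0.001,0,-0.001],0]]' 35
python3 -c "
from h import *
o=bot.get_obs();print(o['tool_pos'],o['ft_force'],o['width']*93)"
```

```text
time_s: 4.5
tool_pos: [443.9, -224.6, 147.5]
orientation: [0.121, 0.695, -0.121, 0.698]
ft_force: [0.8, -0.3, 2.8]
width: 0.196
[ 443.88252526 -224.64288254  147.45857576] [ 0.76959971 -0.33137657  2.77692468] 18.227090008301207
```

```bash
python3 -m crank '[[0.01,[-0.015,0,0],0],[0.01,[-0.03,0,0],0],[0.01,[-0.045,0,0],0],[0.01,[-0.06,0,0],0],[0.01,[-0.09,0,0],0],[0.01,[-0.12,0,0],0],[0.01,[-0.155,0,0],0],[0.01,[-0.155,0,0],0],[0.01,[-0.155,0,0],0]]'
python3 - <<'E'
from h import *
np.set_printoptions(precision=4,suppress=True)
o=bot.get_obs();print(o['tool_pos'],o['ft_force'],o['width']*93,o['moment'])
snap('wrist','w_lift'); snap('scene','s_lift')
w=V('w_lift').im[180:420,200:440,::-1]; sv=V('s_lift'); u,v=sv.pix([443,-225,230]); print(u,v); u,v=int(u),int(v)
s=sv.im[v-60:v+60,u-45:u+45,::-1]
cv2.imwrite('pics/crop3.png',np.hstack([cv2.resize(w,(440,440)),cv2.resize(s,(330,440))]))
print(shift([480.95,198.3,302]))
E
```

```text
time_s: 5.4
tool_pos: [443.0, -224.3, 302.2]
orientation: [0.121, 0.695, -0.121, 0.698]
ft_force: [-0.0, -0.2, -1.0]
width: 0.201
[ 442.9971 -224.2687  302.2186] [-0.0358 -0.1718 -1.043 ] 18.713318675367187 [-0.0174  0.0811 -0.0199]
400.66947009886485 226.8600356966952
[-0.0011  0.4104 -0.1058]
```

View pics/crop3.png

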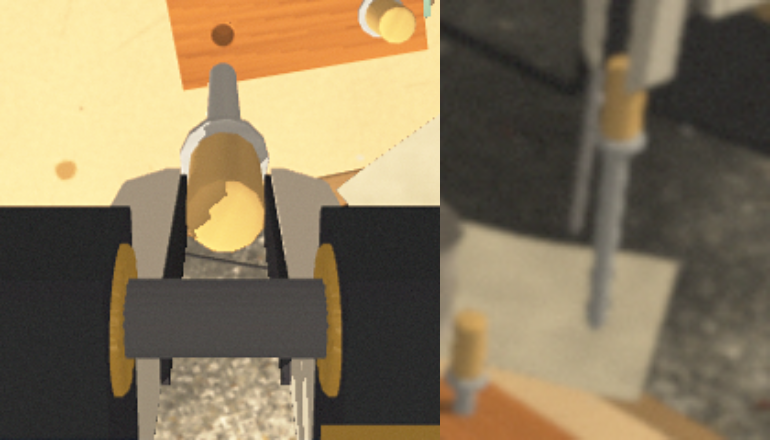

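The rod is held about vertical: in the left crop the tip is at (223,68) and the handle top at (225,216). I'll quantify tip position and tilt by triangulating the wrist and scene views.

```bash
cat >> h.py <<'E'
def axis(fn,ztcp,xy,rad=25):
    "fit rod shaft axis from silhouette rows of depth: returns centres per height"
    v=V(fn); P=v.cloud(); m=(np.hypot(P[...,0]-xy[0],P[...,1]-xy[1])<rad)&(P[...,2]>ztcp-137)&(P[...,2]<ztcp-36)
    n=np.linalg.norm; Q=P[m]; d=(v.C-Q); d[:,2]=0; d/=n(d,axis=1)[:,None]
    from scipy.optimize import least_squares
    f=lambda a:np.hypot(Q[:,0]-a[0]-a[2]*(Q[:,2]-ztcp),Q[:,1]-a[1]-a[3]*(Q[:,2]-ztcp))-6
    r=least_squares(f,[*xy,0,0],loss='soft_l1'); return len(Q),r.x,np.sqrt(np.mean(r.fun**2))
E
python3 - <<'E'
from h import *
np.set_printoptions(precision=4,suppress=True)
o=bot.get_obs(); print(R.from_quat(o['orientation']).as_matrix()[:,0])
for f in('w_lift','s_lift'):
    n,a,e=axis(f,302.2,[443,-224.3]); print(f,n,a,e,'tip',a[:2]-137*a[2:])
print('tip rays',V('w_lift').at_z(321.6,217.1,165),V('s_lift').at_z(397.3,254.6,165))
E
```

```text
[ 0.0004  0.0002 -1.    ]
w_lift 451 [ 444.3573 -224.0972    0.0057    0.0094] 0.14575526608866587 tip [ 443.5825 -225.3816]
s_lift 268 [ 443.4955 -224.3161    0.0114    0.0072] 1.3123458927459615 tip [ 441.9355 -225.3086]
tip rays [ 441.9511 -224.1283  165.    ] [ 441.2291 -226.1829  165.    ]
```

```bash
python3 -m crank '[[0.01,[0,0.03,-0.008],0],[0.01,[0,0.41,-0.106],0],[0.01,[0,0.41,-0.106],0],[0.01,[0,0.41,-0.106],0],[0.01,[0,0.41,-0.106],0],[0.01,[0,0.41,-0.106],0],[0.01,[0,0.41,-0.106],0],[0.01,[0,0.41,-0.106],0],[0.01,[0,0.41,-0.106],0],[0.01,[0,0.41,-0.106],0],[0.01,[0,0.41,-0.106],0],[0.01,[0,0.41,-0.106],0],[0.01,[0,0.41,-0.106],0],[0.01,[0,0.41,-0.106],0]]'
python3 - <<'E'
from h import *
np.set_printoptions(precision=4,suppress=True)
o=bot.get_obs();t=o['tool_pos'];print(t,o['ft_force'],o['width']*93)
snap('wrist','w_over'); snap('scene','s_over')
for f in('w_over','s_over'):
    n,a,e=axis(f,t[2],t[:2]); print(f,n,a,e,'tip',a[:2]-137*a[2:])
w=V('w_over').im[130:290,250:410,::-1]; sv=V('s_over'); u,v=sv.pix([481,198,150]); u,v=int(u),int(v); print(u,v)
s=sv.im[v-40:v+40,u-40:u+40,::-1]
cv2.imwrite('pics/crop4.png',np.hstack([cv2.resize(w,(400,400),interpolation=2),cv2.resize(s,(400,400),interpolation=2)]))
v=V('w_over'); print('ring@',v.pix([481,198.3,130]))
E
```

```text
time_s: 6.9
tool_pos: [480.8, 196.4, 300.9]
orientation: [0.122, 0.696, -0.122, 0.697]
ft_force: [0.3, 0.1, -1.9]
width: 0.197
[480.8197 196.3925 300.9378] [ 0.2666  0.0679 -1.8948] 18.33430982812814
w_over 443 [482.2251 196.5209   0.0064   0.0059] 0.14364918458885 tip [481.3522 195.7193]
s_over 200 [481.9646 196.2622   0.0129   0.0109] 1.7760672393567924 tip [480.2037 194.7696]
250 181
ring@ (np.float64(324.0763089360284), np.float64(210.8191721573299))
```

View pics/crop4.png

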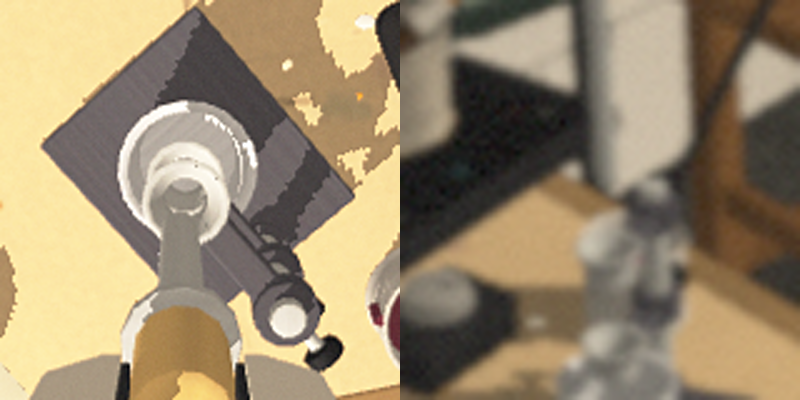

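The wrist crop shows the mouth centred at about (186,207), with the rod tip just over it at (185,195). The fit gives an offset of about +2.5 mm in y. I'll correct that and lower the tip into the mouth.

```bash
python3 -m crank '[[0.01,[0,0.0023,-0.0013],0],[0.01,[0.015,0.0023,-0.0013],0],[0.01,[0.03,0.0023,-0.0013],0],[0.01,[0.042,0.0023,-0.0013],0],[0.01,[0.042,0.0023,-0.0013],0],[0.01,[0.042,0.0023,-0.0013],0]]'
python3 - <<'E'
from h import *
np.set_printoptions(precision=4,suppress=True)
o=bot.get_obs();t=o['tool_pos'];print(t,o['ft_force'],o['moment'],o['width']*93)
snap('wrist','w_in')
v=V('w_in'); P=v.cloud(); m=(np.hypot(P[...,0]-t[0],P[...,1]-t[1])<20)
n,a,e=axis('w_in',t[2],t[:2],12); print(n,a,e,'at130',a[:2]-(t[2]-130)*a[2:])
print(v.at_z(323.9,212,130),V('w_over').at_z(323.9,212,130))
u,w=map(int,v.pix([481,198.3,130])); print(u,w)
cv2.imwrite('pics/crop5.png',cv2.resize(v.im[w-40:w+40,u-40:u+40,::-1],None,fx=7,fy=7,interpolation=2))
E
```

```text
time_s: 7.6
tool_pos: [480.5, 199.8, 259.4]
orientation: [0.122, 0.696, -0.121, 0.697]
ft_force: [0.7, -0.1, -0.6]
width: 0.2
[480.5237 199.7631 259.4111] [ 0.7012 -0.1333 -0.5908] [ 0.0441 -0.0353 -0.0165] 18.642780207789844
691 [482.4933 197.4689   0.0141  -0.0279] 2.605760118133566 at130 [480.6699 201.0779]
[474.371  203.8081 130.    ] [481.9612 197.7837 130.    ]
320 221
```

View pics/crop5.png

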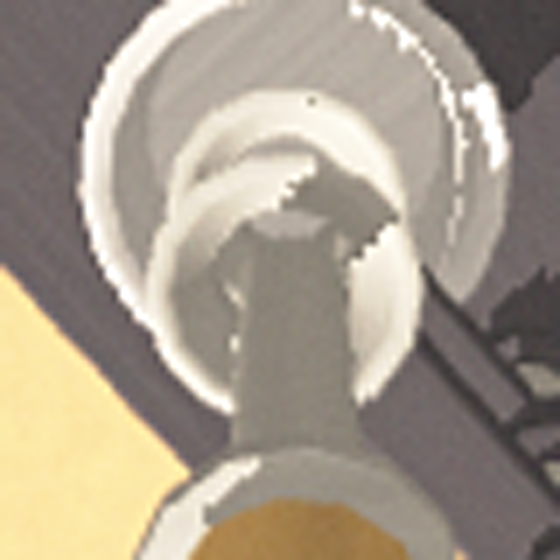

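The crop shows the tip inside the mouth. The ring is centred at about (285,285), and the shaft's centreline (x≈296) is about 1 mm right of it. I'll refine this numerically from the shaft above the ring.

```bash
python3 - <<'E'
from h import *
from scipy.optimize import least_squares
np.set_printoptions(precision=4,suppress=True)
v=V('w_in'); P=v.cloud(); zt=259.4
m=(np.hypot(P[...,0]-480.5,P[...,1]-199.5)<14)&(P[...,2]>138)&(P[...,2]<zt-38); Q=P[m]
f=lambda a:np.hypot(Q[:,0]-a[0]-a[2]*(Q[:,2]-zt),Q[:,1]-a[1]-a[3]*(Q[:,2]-zt))-6
r=least_squares(f,[480.5,199.5,0,0],loss='soft_l1');a=r.x;print(len(Q),a,np.sqrt(np.mean(r.fun**2)))
for z in(122,76,30): print(z,a[:2]+a[2:]*(z-zt))
ring=v.at_z(320.2,221.2,130); print('ring',ring,'tip',v.at_z(321.4,214.4,122))
# ring from depth
m=(np.abs(P[...,2]-129.5)<1.5)&(np.hypot(P[...,0]-481,P[...,1]-198.5)<19)&(np.hypot(P[...,0]-480.5,P[...,1]-199.5)>9)
q=P[m]; g=least_squares(lambda c:np.hypot(q[:,0]-c[0],q[:,1]-c[1])-c[2],[481,198,14],loss='soft_l1'); print('ring depth',len(q),g.x)
E
```

```text
413 [481.9374 199.8392   0.0057   0.0061] 0.1499559057566574
122 [481.1557 199.0052]
76 [480.8939 198.7259]
30 [480.6322 198.4467]
ring [480.3993 198.4882 130.    ] tip [476.974  200.7145 122.    ]
ring depth 383 [480.9613 198.2772  14.111 ]
```

```bash
python3 -m crank '[[0.01,[0,-0.0007,-0.0001],0],[0.01,[0.008,-0.0007,-0.0001],0],[0.01,[0.016,-0.0007,-0.0001],0],[0.01,[0.024,-0.0007,-0.0001],0],[0.01,[0.032,-0.0007,-0.0001],0],[0.01,[0.038,-0.0007,-0.0001],0],[0.01,[0.038,-0.0007,-0.0001],0],[0.01,[0.038,-0.0007,-0.0001],0]]'
python3 - <<'E'
from h import *
np.set_printoptions(precision=4,suppress=True)
o=bot.get_obs();t=o['tool_pos'];print(t,o['ft_force'],o['moment'],o['width']*93)
snap('wrist','w_in2'); v=V('w_in2'); P=v.cloud(); zt=t[2]
from scipy.optimize import least_squares
m=(np.hypot(P[...,0]-480.7,P[...,1]-199)<12)&(P[...,2]>138)&(P[...,2]<zt-38); Q=P[m]
r=least_squares(lambda a:np.hypot(Q[:,0]-a[0],Q[:,1]-a[1])-6,[480.5,199.],loss='soft_l1');print(len(Q),Q[:,2].mean(),r.x)
m=(np.abs(P[...,2]-129.5)<1.5)&(np.hypot(P[...,0]-481,P[...,1]-198.5)<19)&(np.hypot(P[...,0]-480.7,P[...,1]-199)>9)
q=P[m]; g=least_squares(lambda c:np.hypot(q[:,0]-c[0],q[:,1]-c[1])-c[2],[481,198,14],loss='soft_l1'); print('ring depth',len(q),g.x)
E
```

```text
time_s: 8.45
tool_pos: [480.6, 199.3, 221.7]
orientation: [0.122, 0.696, -0.121, 0.697]
ft_force: [0.7, 0.4, -2.0]
width: 0.201
[480.6383 199.2997 221.6887] [ 0.7298  0.3855 -1.9511] [-0.0132  0.0142  0.0023] 18.686309774651676
245 157.43032892681492 [481.7071 198.9945]
ring depth 447 [480.8984 198.4034  14.0317]
```

```bash
python3 -m crank '[[0.01,[0,-0.0005,-0.0003],0],[0.01,[0.008,-0.0005,-0.0003],0],[0.01,[0.016,-0.0005,-0.0003],0],[0.01,[0.022,-0.0005,-0.0003],0],[0.01,[0.028,-0.0005,-0.0003],0],[0.01,[0.028,-0.0005,-0.0003],0]]'
python3 -c "
from h import *
o=bot.get_obs();print(o['tool_pos'],o['ft_force'],o['moment'],o['width']*93)"
```

```text
time_s: 9.1
tool_pos: [479.7, 198.8, 192.8]
orientation: [0.122, 0.697, -0.122, 0.697]
ft_force: [0.3, -0.2, -1.7]
width: 0.197
[479.6975776  198.75242408 192.77398145] [ 0.32558624 -0.22721257 -1.67834332] [0.01629448 0.00984055 0.01885953] 18.286407052790768
```

```bash
python3 -m crank '[[0.01,[0.008,0,0],0],[0.01,[0.016,0,0],0],[0.01,[0.022,0,0],0],[0.01,[0.025,0,0],0],[0.01,[0.025,0,0],0],[0.01,[0.025,0,0],0],[0.01,[0.025,0,0],0]]'
python3 - <<'E'
from h import *
o=bot.get_obs();print(o['time_s'],o['tool_pos'],o['ft_force'],o['moment'],o['width']*93)
snap('wrist','w_end'); snap('scene','s_end'); snap('top','t_end')
w=V('w_end').im[120:360,200:440,::-1]; s=V('s_end').im[145:245,205:305,::-1]
cv2.imwrite('pics/crop6.png',np.hstack([cv2.resize(w,(400,400),interpolation=2),cv2.resize(s,(400,400),interpolation=2)]))
v=V('w_end');P=v.cloud();sel=np.hypot(P[...,0]-481,P[...,1]-199)<13.5
print('collar/top z',np.percentile(P[sel][:,2],[50,90]), v.pix([480.8,198.4,130]))
E
```

```text
time_s: 9.8
tool_pos: [480.0, 198.8, 168.1]
orientation: [0.122, 0.696, -0.121, 0.697]
ft_force: [0.8, -0.5, -1.4]
width: 0.195
9.8 [479.95973498 198.8333644  168.09873754] [ 0.8456453  -0.54443635 -1.40671986] [-0.02149004 -0.0397744  -0.00686513] 18.095867732622665
collar/top z [191.99056567 257.25550815] (np.float64(320.9905757655399), np.float64(254.93508796134702))
```

View pics/crop6.png

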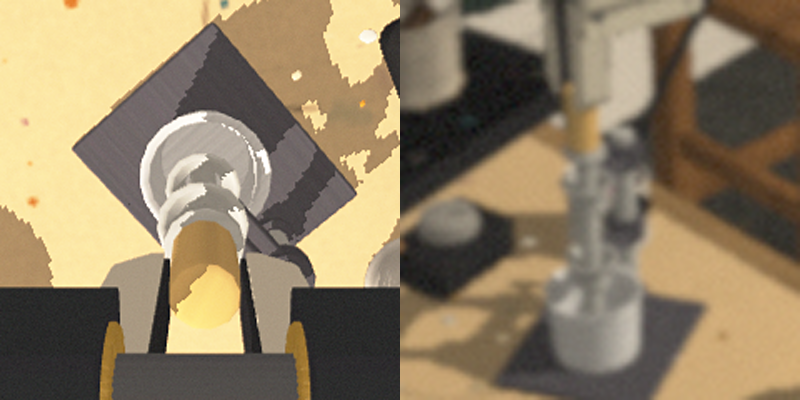

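The rod passes through both rings into the mould. The handle top is at about 192 mm, so the tip is at about 30 mm, and the collar sits about 17 mm above the upper guide. Contact force is near zero, so I'm handing in.

```bash
python3 -c "
from h import *
print(bot.sign_off())
o=bot.get_obs();print(o['time_s'],o['tool_pos'],o['ft_force'],o['width']*93)"
```

```text
the job is handed in; nothing more can be done
None
the job is handed in; nothing more can be done
```

I took the long core rod out of the block, threaded it down through the upper and then the lower guide, and handed the job in at about 9.8 s while still holding it.

**Last checks**
- **Height:** the arm position puts the tip about 30 mm above the bench, roughly half-way down the mould. The wrist camera depth gives about 29 mm. The collar's underside is about 17 mm above the upper guide.
- **Alignment:** during the descent the shaft was within about 1 mm of the upper guide's axis and leaned less than 0.01 rad.
- **Forces:** every reading, taken at the end of each move, was under 3 N, and no contact showed as the rod went through the guides.
- **Scene:** in the final picture the rod runs through both guides into the mould. The mould looks undisturbed. The short rod was still in its hole after the lift; I did not look at it again at the end.

**What disagreed or was not checked**
- The gripper read about 18.5 mm on the 20 mm handle, but the rod did not slip.
- The top camera placed the upper guide about 5 mm away in y from the wrist camera. I used the wrist camera.
- The tip's position inside the mould is worked out from the fit and pictures, not seen directly.

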